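Load the slide tray into the slide scanner and lock its gate knob

TASK

Load the slide scanner: with the fingertips, push the black knob along its L-shaped slot so that the spring-loaded slide tray runs all the way into the scanner, then round the corner and right to the end of the short leg, where the green dot is, so that the tray stays locked in. Only push the knob, gently: do not pinch it, do not touch or unseat the slide carrier, and leave everything else on the bench standing where it is.

Things in the scene. Friction and masses are not known exactly. Their poses are not given: they have to be found in the camera images.
- scanner: white slide scanner fixed to the bench, 315 x 256 x 77 mm. Origin on the bench; its x points from the loading deck into the head, y to the left of that, z up; small yaw. The head, 77 mm high, fills x -25 to 150 mm (right of y = -14 mm only from x = 20 mm). In front lies the low deck: left the tray with the slides (all below z = 31 mm), right the gate plate with the slot (x -160 to 15, y -122 to -20 mm, top at z = 36 mm)
- slot_start (a point): start of the L-shaped slot (red dot beside it), on the gate plate's top, 36 mm above the bench: where the knob's axis is with the tray out. Axes as the scanner's; at x = -130, y = -45 mm in its frame. The slot is 16 mm wide and gives the pin 2 mm of play on every side; all three slot points are pin centres
- slot_corner (a point): corner of the slot, 70 mm from the start along the scanner's +x; here the long leg ends and the short leg turns off towards -y (right). Same height and axes
- slot_end (a point): end of the short leg (green dot beyond it), 45 mm from the corner along the scanner's -y. Same height and axes. Locked position of the knob
- knob_mid (a point): middle of the upright black four-lobed knob, on its axis, 62 mm above the bench. 32 mm across opposite lobes, which point along the scanner's x and y; lobes span 41 to 83 mm above the bench. Under them a steel collar 25 mm across and a 12 mm pin that runs in the slot. Stays upright, does not turn, cannot come out. Moves with the tray along x and by itself along -y
- tray (a joint): how far the tray has run into the scanner, m: 0 out (start), 0.072 with the pin against the far end of the long leg, 0.068 when locked. A spring pushes it out with about 1.6 N when out and 3 N when in: an unlocked tray runs out again when let go (so keep pushing round the corner); once the pin is in the short leg the slot holds the tray in
- knob (a joint): how far the knob has gone along the short leg, m: 0 in line with the long leg (start), 0.047 at the green-dot end. Friction about 1 N; it stays where it is left. It can move only when the tray is in to about 0.068 or more
- tray_nest (a point): centre of the floor of the slide tray (grey, 112 x 130 mm, rims 6 mm high), in which the slide carrier lies. Moves with the tray; its axes are those of the scanner
- slide_carrier: dark blue slide carrier, 102 x 120 x 6 mm, with four stained glass slides lying on it; loose in the tray's nest. Origin at the centre of its underside. Not to be touched
- lobe_front: front lobe of the knob (towards the scanner's -x), an upright rib of 13 mm diameter and 42 mm height; origin at its lower end, 9.5 mm from the knob's axis
- lobe_back: back lobe of the knob (towards the scanner's +x), same size
- lobe_left: left lobe of the knob (towards the scanner's +y), same size
- lobe_right: right lobe of the knob (towards the scanner's -y), same size
- slide_box: closed grey slide storage box, 92 x 125 x 40 mm, loose, left of the scanner deck; leave alone
- white_tub: small open white tub, 90 x 72 x 50 mm, loose, right of the scanner deck; leave alone
- rack_bench: low black tube rack, 175 x 109 x 24 mm, loose, at the far left; leave alone
- tube_0: red-capped sample tube, 84 mm, standing in the black rack; leave alone
- tube_1: purple-capped sample tube, 84 mm, standing in the black rack; leave alone
- tube_2: red-capped sample tube, 84 mm, standing in the black rack; leave alone
- tube_3: purple-capped sample tube, 84 mm, standing in the black rack; leave alone
- needle_box: white and blue carton with a teal foot, 140 x 99 x 60 mm, at the far right; leave alone
- needle_box_2: white and blue carton with a yellow foot, 140 x 99 x 60 mm, at the far right behind the other; leave alone
- swab_box: small orange and white carton, 62 x 89 x 75 mm, at the left behind; leave alone

How it is judged:
On the way, in this order (a step that is already met when the one before it is completed fails the run):
1. the tray has been pushed fully in along the long leg (value of joint tray above 0.063 m), for 0.05 s.
2. the knob has been pushed to the end of the short leg with the tray still in (value of joint knob above 0.038 m and value of joint tray above 0.063 m), for 0.2 s.
At the end, for the whole second after the job is handed in: the tray is locked in: tray joint above 0.063 m and knob joint above 0.038 m along the short leg (9 mm short of its end at most), both at rest; the slide carrier lies flat in the tray's nest (within 6 mm, not raised by 3 mm) (all of step 2 and velocity of joint tray between -0.01 and 0.01 m/s and velocity of joint knob below 0.01 m/s and horizontal distance between slide_carrier and tray_nest below 0.006 m and z of slide_carrier in the frame of tray_nest below 0.003 m and angle between slide_carrier's own z axis and vertical below 0.05 rad); the robot touches nothing.
It fails at once if the knob was pinched: opposite lobes squeezed between the fingers ((contact force between the fingers and lobe_front above 1 N and contact force between the fingers and lobe_back above 1 N) or (contact force between the fingers and lobe_left above 1 N and contact force between the fingers and lobe_right above 1 N)).
It fails at once if the knob was forced with more than 40 N (contact force between the fingers and lobe_front above 40 N or contact force between the fingers and lobe_back above 40 N or contact force between the fingers and lobe_left above 40 N or contact force between the fingers and lobe_right above 40 N).
It fails at once if the fingers touched the slide carrier (contact force between the fingers and slide_carrier above 0.5 N).
It fails at once if the slide carrier was lifted out of its nest (z of slide_carrier in the frame of tray_nest above 0.006 m).
It fails at once if something else on the bench was pushed more than 20 mm, knocked over or lifted (distance of any of slide_box, white_tub, rack_bench, tube_0, tube_1, tube_2, tube_3, needle_box, needle_box_2, swab_box from where it was at the start of the episode above 0.02 m or angle between any of slide_box, white_tub, rack_bench, tube_0, tube_1, tube_2, tube_3, needle_box, needle_box_2, swab_box's own z axis and vertical above 0.3 rad).
It also fails if it takes over 38 s, if anything falls off the work surface, if the arm or the gripper's body presses on something with over 40 N, if the wrist force passes 120 N, or if a joint passes its speed limit or range.

ROBOT

A 6-joint arm with a two-finger parallel gripper is mounted at the origin on a cart in front of the work surface, level with it; the furniture and walls round the work are solid. World frame = base frame: x ahead of the robot, y to its left, z up, the work surface at z = 0. Lengths are in m, angles in rad, forces in N, time in s.
With the tool pointing down it reaches from about 0.25 to 0.775 m from the base axis. Payload 4 kg.
Tool frame: the origin (TCP) lies midway between the tips of the shut fingers; the grasp point (between the pads) lies robot.tcp_to_grasp behind it (robot.tcp_to_grasp is the distance from the TCP to the grasp point, in m); y points along the fingers, x is the direction in which the jaws open and shut, and the axes are right-handed (so a half turn about y gives the same grasp; the last joint's range is limited). The gripper opens to 94 mm and grips with 3 to 60 N. Pads are 16 mm wide; open, the fingers measure 119 mm over their backs; the gripper's body (75 mm by 177 mm) begins 78 mm behind the grasp point.
Start: joints at [-1.322, 0.087, 1.371, -0, 1.684, -0.103], TCP at [0.19, -0.516, 0.206] pointing down, gripper open.
Joint ranges: [-3.1, 3.1], [-0.76, 2.03], [0.27, 2.55], [-1.08, 4.22], [0.17, 2.65], [-2.57, 2.57]. Speed limits (rad/s): [2.79, 2.79, 3.14, 3.14, 3.14, 3.14].

INTERFACE

Orientations are given as [roll, pitch, yaw] about the fixed x, y, z axes, in that order (R = Rz(yaw) Ry(pitch) Rx(roll)).
In Python, from bench import robot gives the robot as it stands.
- The arm moves only by the tool arm_command, never from a script. Its argument "series" is text: rows parted by semicolons, each of 7 numbers parted by spaces: the turn, a rotation vector about the tool's x, y, z in rad, then the shift along the tool's x, y, z in m, then the finger opening in m, from 0 to 0.094. A call has 1 to 12 rows; each row shifts and turns the pose as measured when the row begins, along the tool's axes as they then stand; what a row does not reach is not made up. A row lasts 1/10 s, in which the tool goes at most 50 mm and 8.59 degrees, less where a joint would pass 70% of its speed; a pose out of reach is approached as far as the arm can. A call with a gripper value outside its range is refused whole. The fingers move at their own pace and stop on an object; the grip force is fixed at half the most. Time passes only in rows, so rows that do not move let the fingers close. It gives the time, the measured TCP pose, the force and the opening at its end, in the units of the state.
- robot.get_obs(): the state, without advancing time (a new reading comes with each control period).
- robot.snapshot(name): name is "side" or "top"; returns the picture (480x640x3 uint8, blue, green, red); there is no depth.
- robot.camera_params(name): a dict with "fx", "fy", "cx", "cy" (pixels), "extrinsics" (4x4, takes a point from camera to world coordinates). Camera axes: x right, y up, looking along -z (the intrinsics and any distortion apply to the point x, -y, -z); pixel columns grow to the right and rows downward; lengths in m; the calibration is good to about 2 mm. A picture is of the moment at which its call begins. camera_params takes no time and is no camera call.
- robot.close_job(): hands the job in, once; it reports no verdict.
Trained networks look in the newest picture that a camera, given by its name, has taken for a name from the list of things; names that differ only in an ending like _2 or _b are one class to them, and where a whole thing is asked for, a point or a joint stands for the part that bears it (a point fixed in the world has none). Each returns a list of dicts, best first, with "score" (0 to 1); they miss things now and then, are a little off and sometimes report something else, mostly with a low value. They report only what shows in the picture. A call takes as long as a camera call.
- robot.spot_in(camera, target): "centre" ([x, y, z] in m, in the coordinates of the camera as it stood for that picture, good to about 4 mm: the middle of the surface that is visible of it).
The state is a dict: "time": time; "joint_positions": joint angles; "qvel": joint speeds; "joint_torque": joint torques, N m; "tool_pos": TCP position; "ee_rot": TCP orientation; "wrist_force": force on the tool from outside, world axes, zero at the start; "wrist_torque": the same for the moment, N m; "width": finger opening in m.
Only numpy, scipy, OpenCV 4.12 (cv2) and the standard library are available. Lean on these libraries where they do the work, as an engineer would, in place of code of your own. Each camera call takes 0.05 s, during which the arm holds its last target.

## Working session

There is one attempt and no reset: what is moved stays moved. The work goes in short steps, Python scripts to look and compute and a tool call to move; the robot and the scene stay as the last step left them, time stands still between calls to the robot, and variables do not carry over. Pictures are saved under pics/ and viewed, and the job is handed in when it is done.

Besides the shell and the picture viewer there is one more tool, called after "Emit:" as name(argument=value, ...), one argument or row to a line, values as JSON. arm_command: Moves the arm, as the interface text tells. Its arguments: {"type":"object","properties":{"series":{"type":"string"}},"required":["series"]}

```bash
mkdir -p pics
python3 - <<'E'
from bench import robot
import cv2,numpy as np
o=robot.get_obs();print({k:np.round(v,3).tolist() for k,v in o.items()}, robot.tcp_to_grasp)
for n in("side","top"):
    im=robot.snapshot(n);cv2.imwrite(f"pics/{n}0.png",im)
    p=robot.camera_params(n);print(n,p)
    E=np.array(p["extrinsics"])
    for t in("knob_mid","scanner","lobe_front","lobe_left","slot_start","slot_end","slot_corner","tray_nest","slide_carrier","white_tub","slide_box"):
        try:
            r=robot.spot_in(n,t)
            for d in r[:2]:
                print(t,round(d["score"],2),np.round((E@np.r_[d["centre"],1])[:3],4))
        except Exception as e: print(t,e)
E
```

```text
{'time': 0.0, 'joint_positions': [-1.322, 0.088, 1.372, 0.0, 1.684, -0.103], 'qvel': [-0.0, 0.0, -0.001, 0.001, 0.001, 0.0], 'joint_torque': [-0.0, -34.019, -30.243, 0.072, 0.033, -0.0], 'tool_pos': [0.189, -0.516, 0.204], 'ee_rot': [-1.571, 0.002, -1.219], 'wrist_force': [0.532, -0.18, -0.532], 'wrist_torque': [-0.007, 0.026, -0.008], 'width': 0.094} 0.0188
side {'fx': 517.0810718853547, 'fy': 517.0810718853547, 'cx': 322.51125398695746, 'cy': 239.32244570066146, 'extrinsics': array([[-0.85803343,  0.2414748 , -0.45328638, -0.26426341],
       [-0.513472  , -0.38410022,  0.76734186,  1.37354496],
       [ 0.01118632,  0.89115483,  0.45356138,  0.85413618],
       [ 0.        ,  0.        ,  0.        ,  1.        ]])}
knob_mid 0.7 [0.4673 0.0082 0.0679]
scanner 0.83 [0.5985 0.1121 0.0561]
lobe_front 0.22 [0.474  0.0461 0.0277]
slot_start 0.92 [ 0.5328 -0.0056  0.0375]
slot_start 0.41 [0.5964 0.1138 0.0548]
slot_end 0.96 [ 0.5288 -0.0058  0.0371]
slot_corner 0.55 [ 0.528  -0.0038  0.038 ]
tray_nest 0.88 [0.4728 0.0479 0.0278]
slide_carrier 0.73 [0.489  0.1114 0.0276]
slide_carrier 0.65 [ 0.5329 -0.0051  0.0423]
white_tub 0.73 [ 0.5545 -0.1322  0.0365]
slide_box 0.82 [0.4816 0.2877 0.0426]
top {'fx': 520.8271575228205, 'fy': 520.8271575228205, 'cx': 319.18434445489163, 'cy': 248.8741698301466, 'extrinsics': array([[-1.94560699e-01,  8.76430828e-01, -4.40471494e-01,
        -1.81918640e-01],
       [-9.80890319e-01, -1.73583571e-01,  8.78801790e-02,
         1.72477600e-01],
       [ 5.62283356e-04,  4.49152254e-01,  8.93455056e-01,
         1.51990888e+00],
       [ 0.00000000e+00,  0.00000000e+00,  0.00000000e+00,
         1.00000000e+00]])}
```

View pics/side0.png

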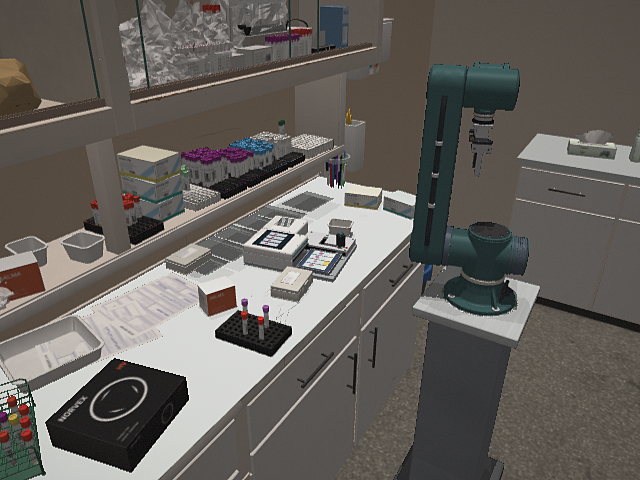

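View pics/top0.png

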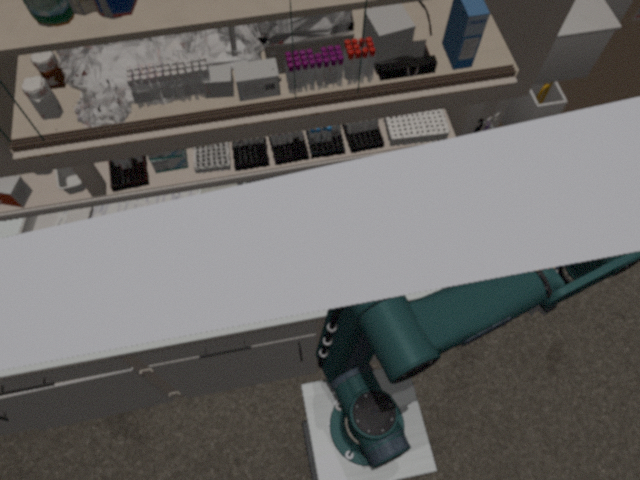

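Run:
```python
import cv2
im=cv2.imread("pics/side0.png")[180:310,160:420]
cv2.imwrite("pics/z0.png",cv2.resize(im[20:110,70:210],None,fx=5.7,fy=5.7,interpolation=cv2.INTER_CUBIC))
```

```text
(no output)
```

View pics/z0.png

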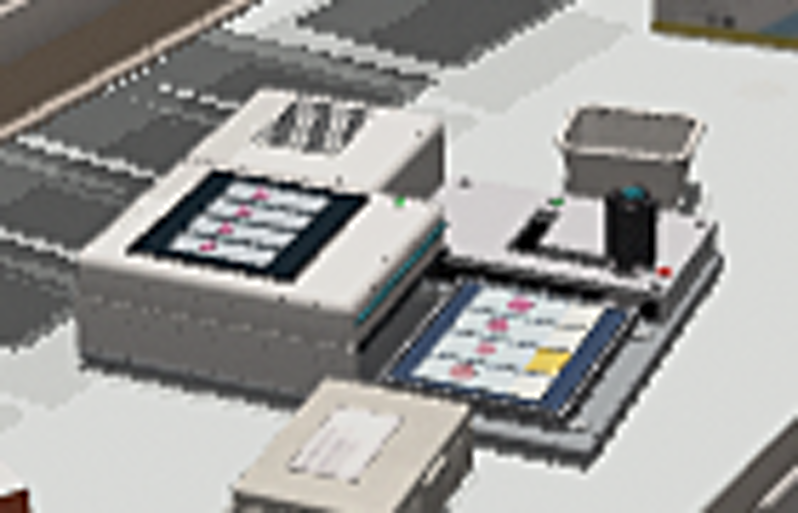

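```bash
cat > h.py <<'E'
import numpy as np
from bench import robot
def proj(P,p):
    E=np.array(p["extrinsics"]);c=(np.asarray(P,float)-E[:3,3])@E[:3,:3]
    return np.stack([p["cx"]+p["fx"]*c[...,0]/-c[...,2],p["cy"]-p["fy"]*c[...,1]/-c[...,2]],-1)
def ray(uv,z,p):
    E=np.array(p["extrinsics"]);d=E[:3,:3]@np.array([(uv[0]-p["cx"])/p["fx"],-(uv[1]-p["cy"])/p["fy"],-1])
    return E[:3,3]+d*(z-E[2,3])/d[2]
def sc(P,th):
    P=np.atleast_2d(np.asarray(P,float));c,s=np.cos(th[2]),np.sin(th[2])
    return np.c_[th[0]+c*P[:,0]-s*P[:,1],th[1]+s*P[:,0]+c*P[:,1],P[:,2]]
E
python3 - <<'E'
from h import *
from scipy.optimize import least_squares
p=robot.camera_params("side")
cr=lambda a:np.array(a)/5.7+[230,200]
# pts: x,y,z, yL/yR flags
L,R=.128,-.122
F=[("kt",-.13,-.045,.083,(632,192)),("fL",-.025,'L',.077,(352,308)),("bL",.15,'L',.077,(80,255)),
("in",-.025,-.014,.077,(443,200)),("in2",.02,-.014,.077,(372,192)),("fR",.02,'R',.077,(443,122)),("bR",.15,'R',.077,(262,90)),
("gR",-.16,-.122,.036,(717,228)),("gL",-.16,-.02,.036,(660,298))]
for f in F: print(f[0],ray(cr(f[4]),f[3],p).round(4))
for n,uv in(("red",(665,271)),("green",(557,202)),("slotend",(550,210)),("knobbot",(630,268))): print(n,ray(cr(uv),.036,p).round(4))
def res(t):
    P=[[a,(t[3] if b=='L' else t[4] if b=='R' else b),z] for _,a,b,z,_ in F]
    return (proj(sc(P,t),p)-np.array([cr(f[4]) for f in F])).ravel()
r=least_squares(res,[.58,.05,0,.128,-.122],loss='soft_l1')
print(r.x.round(4),r.fun.reshape(-1,2).round(2))
print(sc([[-.13,-.045,.062],[-.06,-.045,.036],[-.06,-.09,.036]],r.x).round(4))
E
```

```text
kt [4.756e-01 2.000e-04 8.300e-02]
fL [0.5418 0.1973 0.077 ]
bL [0.7076 0.2271 0.077 ]
in [0.5707 0.0583 0.077 ]
in2 [0.612  0.0718 0.077 ]
fR [ 0.629  -0.0337  0.077 ]
bR [ 0.7522 -0.0129  0.077 ]
gR [ 0.4525 -0.0679  0.036 ]
gL [0.4389 0.0298 0.036 ]
red [ 0.4526 -0.0015  0.036 ]
green [ 0.5533 -0.0464  0.036 ]
slotend [ 0.5514 -0.0346  0.036 ]
knobbot [0.4721 0.0063 0.036 ]
[ 0.5892  0.0792  0.1809  0.1226 -0.1217] [[-0.05  1.72]
 [ 0.16 -0.31]
 [-1.69 -0.57]
 [ 0.48  0.55]
 [ 0.6  -0.26]
 [ 0.06 -0.44]
 [-1.34 -0.46]
 [-0.1  -0.28]
 [ 0.79  0.39]]
[[ 0.4694  0.0116  0.062 ]
 [ 0.5383  0.0242  0.036 ]
 [ 0.5464 -0.0201  0.036 ]]
```

Run:
```python
from h import *
o=robot.get_obs();p=o["tool_pos"];y=o["ee_rot"][2]
T=np.array([.4324,.0372,.2]);N=16;d=(T-p)/N;s=(0.967-y)/N
print(s)
for i in range(N):
    a=y+i*s
    print(f"0 {-s:.3f} 0 {d[0]*np.cos(a)+d[1]*np.sin(a):.3f} {-d[2]:.3f} {-d[0]*np.sin(a)+d[1]*np.cos(a):.3f} 0;")
```

```text
0.13662360523287
0 -0.137 0 -0.027 0.000 0.026 0;
0 -0.137 0 -0.023 0.000 0.030 0;
0 -0.137 0 -0.019 0.000 0.033 0;
0 -0.137 0 -0.015 0.000 0.035 0;
0 -0.137 0 -0.010 0.000 0.037 0;
0 -0.137 0 -0.005 0.000 0.037 0;
0 -0.137 0 0.001 0.000 0.038 0;
0 -0.137 0 0.006 0.000 0.037 0;
0 -0.137 0 0.011 0.000 0.036 0;
0 -0.137 0 0.016 0.000 0.034 0;
0 -0.137 0 0.020 0.000 0.032 0;
0 -0.137 0 0.024 0.000 0.029 0;
0 -0.137 0 0.028 0.000 0.025 0;
0 -0.137 0 0.031 0.000 0.021 0;
0 -0.137 0 0.034 0.000 0.017 0;
0 -0.137 0 0.036 0.000 0.012 0;
```

Emit:
arm_command(
  series="0 -0.137 0 -0.027 0 0.026 0;0 -0.137 0 -0.023 0 0.030 0;0 -0.137 0 -0.019 0 0.033 0;0 -0.137 0 -0.015 0 0.035 0;0 -0.137 0 -0.010 0 0.037 0;0 -0.137 0 -0.005 0 0.037 0;0 -0.137 0 0.001 0 0.038 0;0 -0.137 0 0.006 0 0.037 0",
)

```text
time: 2.0
tool_pos: [0.3088, -0.2315, 0.2043]
ee_rot: [-1.571, -0.001, -0.088]
wrist_force: [0.7, -0.5, -0.2]
width: 0.0333
```

Emit:
arm_command(
  series="0 -0.137 0 0.011 0 0.036 0;0 -0.137 0 0.016 0 0.034 0;0 -0.137 0 0.020 0 0.032 0;0 -0.137 0 0.024 0 0.029 0;0 -0.137 0 0.028 0 0.025 0;0 -0.137 0 0.031 0 0.021 0;0 -0.137 0 0.034 0 0.017 0;0 -0.100 0 0.036 0 0.012 0",
)

```text
time: 2.8
tool_pos: [0.4173, 0.0631, 0.2067]
ee_rot: [-1.581, -0.003, 1.016]
wrist_force: [1.0, -1.0, -0.2]
width: 0.0002
```

```bash
cat > look.py <<'E'
import sys,cv2
from h import *
n=sys.argv[1]
im=robot.snapshot("side");cv2.imwrite(f"pics/s{n}.png",im)
cv2.imwrite(f"pics/z{n}.png",cv2.resize(im[175:275,280:400],None,fx=6,fy=6,interpolation=cv2.INTER_CUBIC))
o=robot.get_obs();print({k:np.round(o[k],4).tolist() for k in("time","tool_pos","ee_rot","wrist_force","width","joint_positions")})
p=robot.camera_params("side");E=np.array(p["extrinsics"])
tip=proj(o["tool_pos"],p);print("tip crop px",((tip-[280,175])*6).round(1))
for t in sys.argv[2:]:
    for d in robot.spot_in("side",t)[:2]: print(t,round(d["score"],2),(E@np.r_[d["centre"],1])[:3].round(4))
E
python3 look.py 1 knob_mid lobe_front lobe_left
```

```text
{'time': 2.85, 'tool_pos': [0.4184, 0.0682, 0.2064], 'ee_rot': [-1.579, -0.0074, 1.0236], 'wrist_force': [0.4081, 2.855, -0.3307], 'width': 0.0008, 'joint_positions': [0.0261, -0.2074, 1.648, 0.0018, 1.6901, -0.9972]}
tip crop px [404.5 213.8]
knob_mid 0.43 [0.4677 0.0083 0.0689]
lobe_front 0.6 [0.4708 0.0489 0.0268]
lobe_left 0.6 [0.4699 0.0187 0.065 ]
```

View pics/z1.png

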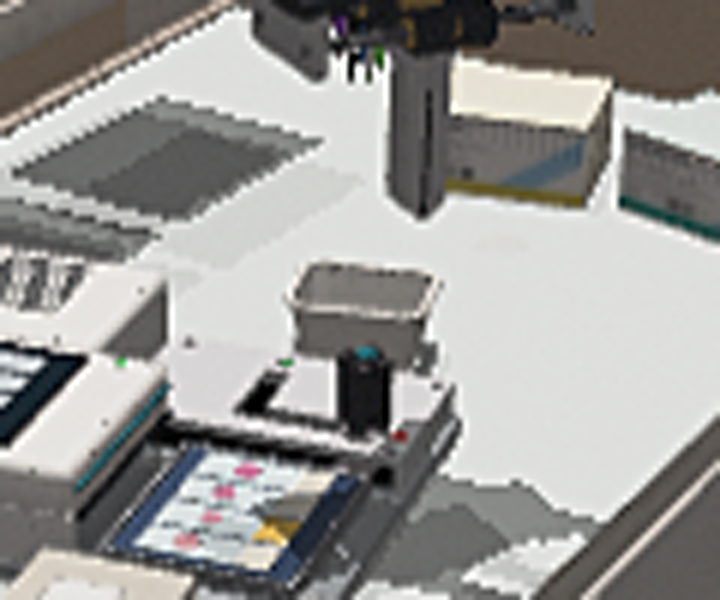

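Emit:
arm_command(
  series="0 0.03 0 -0.011 0 -0.016 0;0 0.03 0 -0.011 0 -0.016 0;0 0 0 0 0.03 0 0;0 0 0 0 0.03 0 0;0 0 0 0 0.02 0 0;0 0 0 0 0 0 0;0 0 0 0 0 0 0",
)

```text
time: 3.7
tool_pos: [0.4319, 0.0134, 0.1269]
ee_rot: [-1.587, -0.001, 0.927]
wrist_force: [-0.6, -0.0, 0.4]
width: 0.0004
```

```bash
python3 look.py 2
```

```text
{'time': 3.75, 'tool_pos': [0.4319, 0.0135, 0.1269], 'ee_rot': [-1.5869, -0.0008, 0.9273], 'wrist_force': [-0.589, 0.312, -0.3317], 'width': 0.0006, 'joint_positions': [-0.0938, -0.1614, 1.7674, -0.0077, 1.5214, -1.0208]}
tip crop px [425.6 307.9]
```

View pics/z2.png

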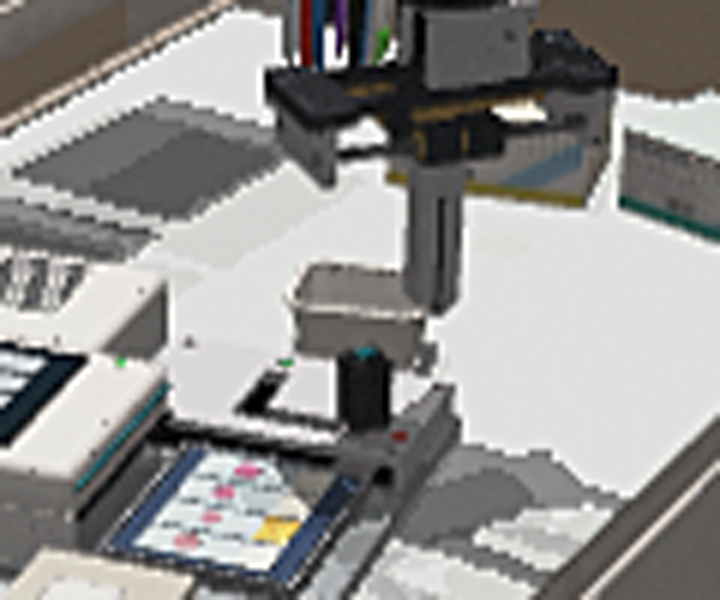

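Emit:
arm_command(
  series="0.008 -0.014 0 0.01 0 0.004 0;0.008 -0.014 0 0.01 0 0.004 0;0 0 0 0 0 0 0;0 0 0 0 0.02 0 0;0 0 0 0 0.02 0 0;0 0 0 0 0.02 0 0;0 0 0 0 0.01 0 0;0 0 0 0 0 0 0;0 0 0 0 0 0 0",
)

```text
time: 4.65
tool_pos: [0.445, 0.0379, 0.0634]
ee_rot: [-1.583, -0.009, 0.962]
wrist_force: [0.0, -0.6, -0.7]
width: 0.0004
```

```bash
python3 look.py 3
```

```text
{'time': 4.7, 'tool_pos': [0.4451, 0.0379, 0.0636], 'ee_rot': [-1.5836, -0.0093, 0.9619], 'wrist_force': [0.2289, 0.8745, 0.1691], 'width': 0.0006, 'joint_positions': [-0.043, -0.0831, 1.8281, 0.001, 1.3808, -1.0051]}
tip crop px [379.4 422.6]
```

View pics/z3.png

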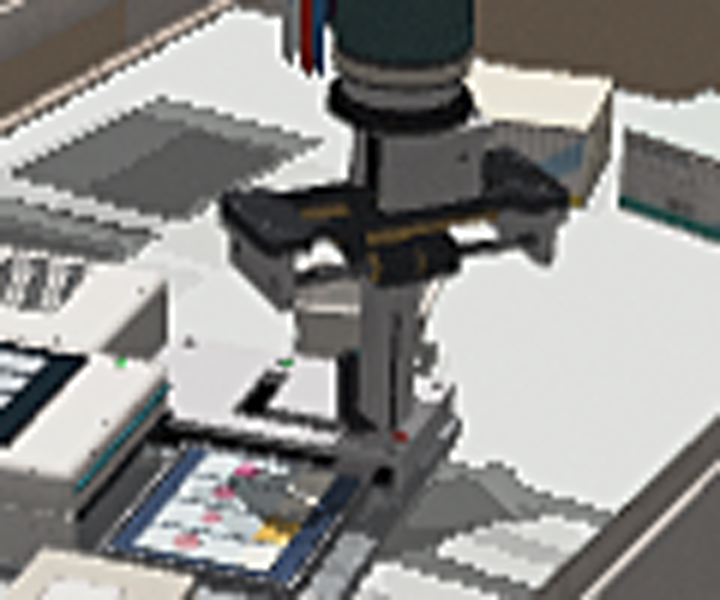

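Emit:
arm_command(
  series="0.012 0 0 -0.008 0 0 0;0 0 0 0 0.007 0 0;0 0 0 0 0.006 0 0;0 0 0 0 0 0 0;0 0 0 0 0 0 0",
)

```text
time: 5.2
tool_pos: [0.4421, 0.0303, 0.0522]
ee_rot: [-1.575, -0.012, 0.961]
wrist_force: [0.5, -0.9, -0.1]
width: 0.0002
```

Emit:
arm_command(
  series="0 0 0 0 0 -0.006 0;0 0 0 0 0 -0.006 0;0 0 0 0 0 0 0",
)

```text
time: 5.5
tool_pos: [0.453, 0.023, 0.0525]
ee_rot: [-1.576, -0.012, 0.962]
wrist_force: [-0.7, -0.1, 0.3]
width: 0.0003
```

Emit:
arm_command(
  series="0 0 0 0 0 -0.003 0;0 0 0 0 0 -0.002 0;0 0 0 0 0 -0.002 0",
)

```text
time: 5.8
tool_pos: [0.4595, 0.0186, 0.0526]
ee_rot: [-1.576, -0.012, 0.962]
wrist_force: [0.5, -0.4, -0.7]
width: 0.0002
```

```bash
python3 look.py 4
```

```text
{'time': 5.85, 'tool_pos': [0.4598, 0.0184, 0.0527], 'ee_rot': [-1.5761, -0.0123, 0.9615], 'wrist_force': [1.0315, -0.804, 1.4969], 'width': 0.0002, 'joint_positions': [-0.0895, -0.0385, 1.8094, 0.0082, 1.3601, -1.0526]}
tip crop px [372.7 419.8]
```

View pics/z4.png

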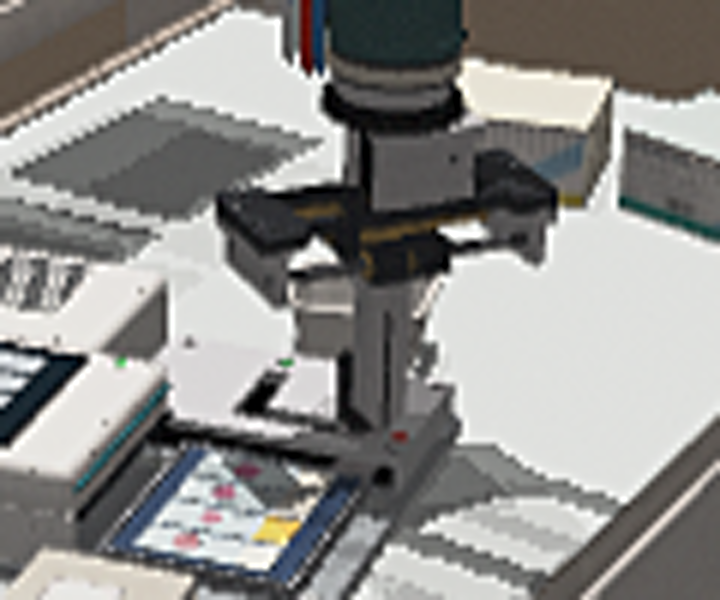

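Emit:
arm_command(
  series="0 0 0 0 0 -0.002 0;0 0 0 0 0 -0.002 0",
)

```text
time: 6.05
tool_pos: [0.4618, 0.0165, 0.0525]
ee_rot: [-1.573, -0.011, 0.962]
wrist_force: [-4.2, 1.7, 2.3]
width: 0.0006
```

Emit:
arm_command(
  series="0 0 0 0 0 -0.002 0;0 0 0 0 0 -0.002 0",
)

```text
time: 6.25
tool_pos: [0.4624, 0.0165, 0.0526]
ee_rot: [-1.564, -0.012, 0.962]
wrist_force: [-5.4, 3.1, 4.4]
width: 0.0002
```

Emit:
arm_command(
  series="0 0 0 0.0035 0 -0.004 0;0 0 0 0.0035 0 -0.004 0;0 0 0 0.0035 0 -0.004 0",
)

```text
time: 6.55
tool_pos: [0.4757, 0.0193, 0.0524]
ee_rot: [-1.557, -0.009, 0.963]
wrist_force: [-4.1, 1.6, 3.2]
width: 0.0005
```

```bash
python3 look.py 5
```

```text
{'time': 6.6, 'tool_pos': [0.4769, 0.0195, 0.0525], 'ee_rot': [-1.5586, -0.0107, 0.9625], 'wrist_force': [-2.4004, 2.1656, 1.5341], 'width': 0.0002, 'joint_positions': [-0.0894, 0.0122, 1.7596, 0.0156, 1.3751, -1.055]}
tip crop px [345.  413.3]
```

View pics/z5.png

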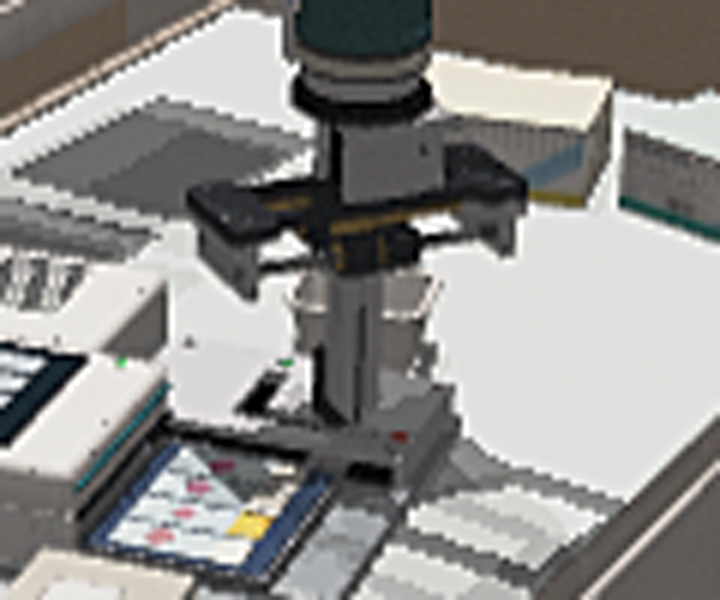

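Emit:
arm_command(
  series="0 0 0 0.0035 0 -0.004 0;0 0 0 0.0035 0 -0.004 0;0 0 0 0.0035 0 -0.004 0;0 0 0 0.0035 0 -0.004 0;0 0 0 0.0035 0 -0.004 0",
)

```text
time: 7.1
tool_pos: [0.5019, 0.0244, 0.0524]
ee_rot: [-1.551, -0.009, 0.963]
wrist_force: [-5.5, 2.0, 4.4]
width: 0.0006
```

Emit:
arm_command(
  series="0 0 0 0.0035 0 -0.004 0;0 0 0 0.0035 0 -0.004 0;0 0 0 0.0035 0 -0.004 0",
)

```text
time: 7.4
tool_pos: [0.5169, 0.0272, 0.0524]
ee_rot: [-1.546, -0.008, 0.964]
wrist_force: [-5.5, 2.2, 4.0]
width: 0.0001
```

```bash
python3 look.py 6
```

```text
{'time': 7.45, 'tool_pos': [0.518, 0.0274, 0.0525], 'ee_rot': [-1.5473, -0.0093, 0.9638], 'wrist_force': [-3.0985, 2.356, 3.1016], 'width': 0.0009, 'joint_positions': [-0.0701, 0.1104, 1.6559, 0.0203, 1.3907, -1.0378]}
tip crop px [274.6 400.9]
```

View pics/z6.png

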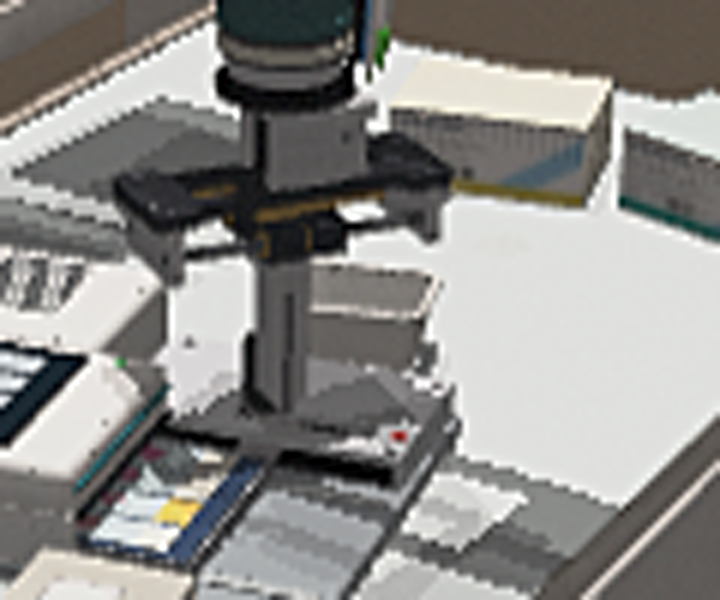

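Emit:
arm_command(
  series="0 0 0 0.0035 0 -0.004 0;0 0 0 0.0035 0 -0.004 0",
)

```text
time: 7.65
tool_pos: [0.5281, 0.0285, 0.0519]
ee_rot: [-1.546, -0.008, 0.964]
wrist_force: [-3.1, -0.5, 2.1]
width: 0.0005
```

Emit:
arm_command(
  series="0 0 0 0.003 0 -0.003 0",
)

```text
time: 7.75
tool_pos: [0.5324, 0.0289, 0.0515]
ee_rot: [-1.546, -0.007, 0.964]
wrist_force: [-3.0, -0.5, 0.3]
width: 0.0003
```

Emit:
arm_command(
  series="0 0 0 -0.002 0 -0.0036 0;0 0 0 -0.002 0 -0.0036 0",
)

```text
time: 7.95
tool_pos: [0.5354, 0.0216, 0.0507]
ee_rot: [-1.543, -0.005, 0.965]
wrist_force: [-6.5, 2.2, 5.0]
width: 0.0003
```

Emit:
arm_command(
  series="0 0 0 -0.0025 0 -0.0033 0;0 0 0 -0.0025 0 -0.0033 0",
)

```text
time: 8.15
tool_pos: [0.5367, 0.0136, 0.0507]
ee_rot: [-1.54, -0.004, 0.965]
wrist_force: [-5.0, 2.6, 3.6]
width: 0.0005
```

```bash
python3 look.py 7
```

```text
{'time': 8.2, 'tool_pos': [0.537, 0.0128, 0.0507], 'ee_rot': [-1.5404, -0.0036, 0.9643], 'wrist_force': [-4.1162, -0.681, 2.1706], 'width': 0.0004, 'joint_positions': [-0.0936, 0.1586, 1.6055, 0.0183, 1.4022, -1.0613]}
tip crop px [259.  385.7]
```

View pics/z7.png

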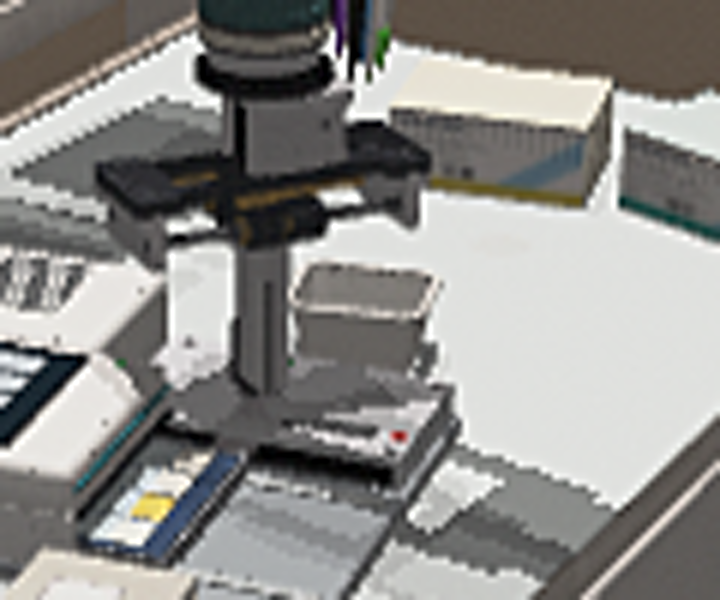

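Emit:
arm_command(
  series="0 0 0 -0.003 0 -0.003 0;0 0 0 -0.003 0 -0.003 0;0 0 0 -0.003 0 -0.003 0;0 0 0 -0.003 0 -0.003 0",
)

```text
time: 8.6
tool_pos: [0.5404, -0.0061, 0.0506]
ee_rot: [-1.542, -0.003, 0.964]
wrist_force: [-4.4, 0.1, 2.5]
width: 0.0004
```

```bash
python3 look.py 8
```

```text
{'time': 8.65, 'tool_pos': [0.5406, -0.0068, 0.0506], 'ee_rot': [-1.5422, -0.0029, 0.9632], 'wrist_force': [-3.417, 0.1989, 1.8692], 'width': 0.0007, 'joint_positions': [-0.1278, 0.1659, 1.5972, 0.016, 1.4026, -1.0939]}
tip crop px [271.  371.2]
```

View pics/z8.png

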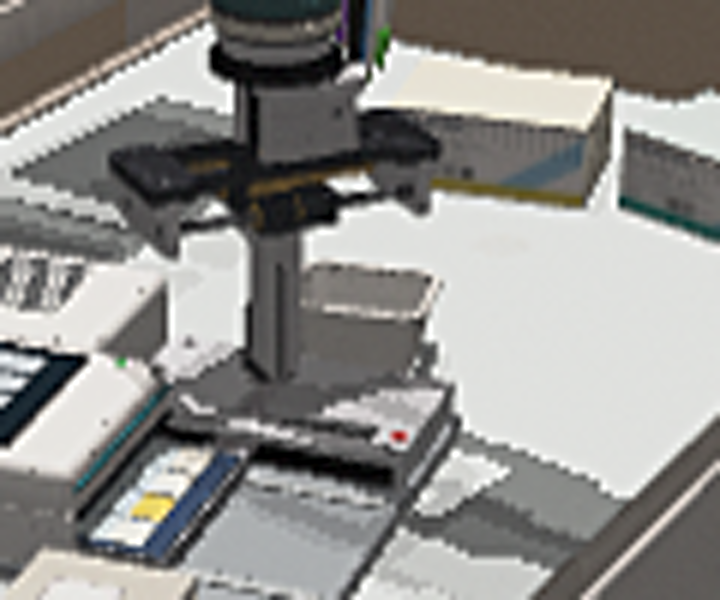

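Emit:
arm_command(
  series="0 0 0 -0.003 0 -0.003 0;0 0 0 -0.003 0 -0.003 0",
)

```text
time: 8.85
tool_pos: [0.5416, -0.0121, 0.0505]
ee_rot: [-1.536, -0.009, 0.963]
wrist_force: [-6.3, 14.3, 6.6]
width: 0.0004
```

Emit:
arm_command(
  series="0 0 0 -0.002 0 -0.002 0;0 0 0 -0.002 0 -0.002 0",
)

```text
time: 9.05
tool_pos: [0.5414, -0.0114, 0.0507]
ee_rot: [-1.526, -0.018, 0.965]
wrist_force: [-4.6, 7.3, 4.5]
width: 0.0004
```

Emit:
arm_command(
  series="0 0 0 -0.002 0 -0.002 0;0 0 0 -0.002 0 -0.002 0",
)

```text
time: 9.25
tool_pos: [0.5413, -0.0112, 0.0508]
ee_rot: [-1.517, -0.026, 0.967]
wrist_force: [-5.1, 7.8, 4.2]
width: 0.0005
```

Emit:
arm_command(
  series="0 0 0 0 0 0.005 0;0 0 0 0 0 0.01 0;0 0 0 0 0 0.01 0;0 0 0 0 -0.03 0 0;0 0 0 0 -0.04 0 0;0 0 0 0 -0.04 0 0;0 0 0 -0.03 -0.03 0.03 0;0 0 0 -0.03 0 0.03 0;0 0 0 -0.03 0 0.03 0;0 0 0 0 0 0 0;0 0 0 0 0 0 0",
)

```text
time: 10.35
tool_pos: [0.3983, -0.0275, 0.1966]
ee_rot: [-1.535, -0.028, 0.968]
wrist_force: [0.6, 0.6, -0.2]
width: 0.0005
```

```bash
python3 look.py 9 knob_mid slide_carrier tray_nest
```

```text
{'time': 10.4, 'tool_pos': [0.3983, -0.0274, 0.1966], 'ee_rot': [-1.5339, -0.0277, 0.9681], 'wrist_force': [-0.4664, -0.7493, -0.0084], 'width': 0.0005, 'joint_positions': [-0.2455, -0.239, 1.6934, 0.0392, 1.7121, -1.209]}
tip crop px [521. 178.]
knob_mid 0.66 [ 0.5436 -0.0272  0.0654]
slide_carrier 0.81 [0.5366 0.1199 0.0273]
slide_carrier 0.28 [ 0.5123 -0.0043  0.0396]
```

View pics/z9.png

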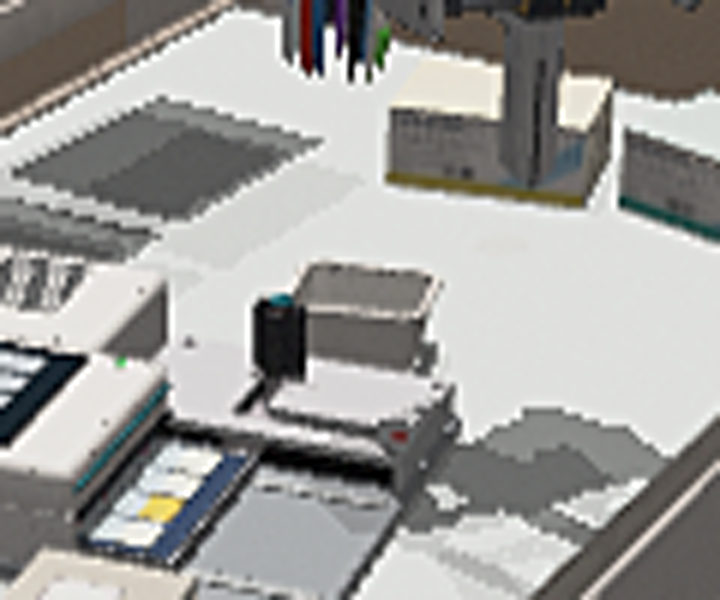

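```bash
python3 -c "
from bench import robot
print(robot.close_job())"
```

```text
the job is handed in; nothing more can be done
None
```

The tray is pushed in and locked, and the job was handed in just after 10.4 s of the 38 s allowed. No verdict was reported.

**What I did:** I shut the fingers and set their flat side at 45° against the knob's front and left lobes. I pushed the knob about 71 mm along the long leg, then round the corner and down the short leg until it stopped. The arm then backed off and lifted clear.

**Last checks:**
- **Lock:** Between the first and last pictures, the network's knob position moved about 68 mm along the scanner's x and 49 mm along -y. The locked position should give 68 and 47 mm. The last picture shows the knob at the green-dot end and the tray still in after release.
- **Forces:** The highest wrist force I read was about 17 N, when the knob reached the end stop. I only saw readings at the end of each move, so shorter peaks in between are not excluded. At the end it read about zero, with the arm clear of everything.
- **Slide carrier:** It appears flat in the tray in the last picture, and the fingers stayed about 20 mm above it. The network did not find the nest itself in that picture, so I did not measure how well the carrier is centred.
- **Bench:** The tub and the cartons look unmoved. I did not look again at the tube rack or the orange carton, but the arm did not go near them.

**Disagreements and gaps:**
- My first estimates of the knob's position differed by about 10 mm, so I found it by touch.
- The top camera was blocked by something overhead, so every measurement came from the side camera.

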